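Clamp a cheese board's broken handle back in place

TASK

The handle of the cheese board has broken off: hang it by its eye on the upright steel post of the gluing jig, flat on its rest with its plain end towards the board. Then pump the orange ratchet trigger of the clamp against its fixed black grip, letting it spring back between squeezes, until the jaw's face touches the handle and its sprung red plunger is pushed about half way in (roughly 10 mm), firm but not crushing. Finish still holding the trigger squeezed; do not touch the jaw itself, and leave the salt shaker, pepper mill and glass alone.

Things in the scene. Friction and masses are not known exactly. Their poses are not given: they have to be found in the camera images.
- jig: Gluing jig fixed on the worktop: plywood base 320 x 120 x 18 mm, origin under its centre; x along its length from the black clamp to the cheese board, z up. In mm along x: clamp housing -144 to -66 (43 wide, 88 high), jaw, post 8, rest for the handle 15 to 65 (22 wide, top z = 26), board from 76. Handle home against the board: centre x = 34, y = 0, z = 26, its x along the jig's x.
- post (a point): Tip of the jig's upright steel post, diameter 10 mm with a tapered tip, on its axis, 60 mm above the worktop; it rises from the base board.
- handle: Loose light-wood handle piece, a bar 84 x 30 x 20 mm, 90 g, lying flat; origin at the centre of its underside, x along its length from the eye end to the plain (broken) end, z up. Take it across its 30 mm width.
- eye (a point): Centre, at the underside, of the handle's hanging eye: an 18 mm round hole right through its thickness, 24 mm from the handle's centre, towards its eye end (-x).
- grip (a point): Point fixed to the jig, 142 mm high, midway between the rear face of the fixed black grip and the front of the fully squeezed trigger, 17 mm from each along the jig's x. Grip (at -x) and trigger stand upright from the housing, free on both sides above z = 88 mm, tops about 165 mm high, 26 and 24 mm wide in y. Over both: 45 to 50 mm released (the trigger leans forward), 34 mm squeezed.
- trigger (a joint): Orange trigger: 0 released, 0.2 rad fully squeezed towards the grip (top moves to the jig's -x). Springs back (2 to 4 N); squeezing takes up to 20 N at the height of grip. A full squeeze (12 mm there) drives the jaw one 6 mm tooth towards the handle, a short one less, the first 0 to 9 mm. Let it back below 0.04 rad to catch the next tooth.
- jaw (a joint): Not to be touched. Travel of the jaw along the jig's x axis, 0 to 0.055 m; it starts at 0.002 to 0.012. The jaw stays where it is driven (12 N of friction). With the handle hung and pushed against the board, the jaw's face touches it at a value of 0.022; beyond that the plunger is pressed in.
- pad (a joint): How far the jaw's sprung front face with the red plunger (36 x 30 mm rubber face) is pressed back into the jaw: 0 free to 0.019 m; 0.7 N per mm. It grows up to 6 mm a squeeze once the handle is clamped against the board.
- pad_face (a point): Centre of the front of the jaw's rubber face, 36 mm above the worktop; about 8 to 20 mm from the handle's eye end at the start, once the handle is hung.
- board: The fixed light-wood cheese board in the jig, 60 x 100 x 20 mm, origin at the centre of its underside (z = 26 mm); its broken edge faces the post, 30 mm from the origin. An end stop stands behind it.
- salt: Salt shaker, 42 x 42 x 80 mm, bystander.
- pepper: Brown wooden pepper mill, 46 x 46 x 127 mm, bystander.
- glass: Clear drinking glass, 81 x 81 x 93 mm, bystander.
- trigger_front (a point): Middle of the front face of the orange trigger (10 mm thick, 24 mm wide), 60 mm above its pivot, which lies 82 mm above the worktop at the housing; moves with the trigger.
Things that resemble listed ones, but are neither listed nor needed, are in the scene too. There is more than one size of the handle; the job needs the largest.

How it is judged:
By the outcome, as a careful person would: the job done as asked, in the order asked, and still so for the second after the job is handed in, while the arm keeps its last pose, push and grip.
It also fails if it takes over 48 s, if anything falls off the work surface, if the arm or the gripper's body presses on something with over 40 N, if the wrist force passes 120 N, or if a joint passes its speed limit or range.

ROBOT

A 6-joint arm with a two-finger parallel gripper is mounted at the origin on a cart in front of the work surface, level with it; the furniture and walls round the work are solid. World frame = base frame: x ahead of the robot, y to its left, z up, the work surface at z = 0. Lengths are in m, angles in degrees, forces in N, time in s.
With the tool pointing down it reaches from about 0.425 to 0.95 m from the base axis. Payload 14.7 kg.
Tool frame: the origin (TCP) lies midway between the tips of the shut fingers; the grasp point (between the pads) lies 19 mm behind it (r.grip_depth is the distance from the TCP to the grasp point, in m); z points along the fingers, y is the line along which they close (so a half turn about z gives the same grasp; the last joint's range is limited). The gripper opens to 85 mm and grips with 20 to 120 N. Pads are 22 mm wide; open, the fingers measure 114 mm over their backs; the gripper's body (76 mm by 85 mm) begins 54 mm behind the grasp point. The pads swing forward as they close: fully open they stand 13 mm farther back than shut.
Start: joints at [-74.232, 27.513, 91.461, -0, 61.026, -2.67], TCP at [0.206, -0.617, 0.231] pointing down, gripper open.
Joint ranges: [-157.49, 157.49], [-46.99, 117.5], [13.45, 153.17], [-89.5, 269.5], [5.16, 153.95], [-167.48, 167.48]. Speed limits (degrees/s): [108.29, 108.29, 136.94, 172.46, 172.46, 172.46].

INTERFACE

Orientations are given as [roll, pitch, yaw] about the fixed x, y, z axes, in that order (R = Rz(yaw) Ry(pitch) Rx(roll)).
In Python, from station import monitor, viewer, ticket, r gives the robot as it stands.
- The arm moves only by the tool drive_tool, never from a script. Its argument "commands" is a list of rows, each an object of numbers: "tx", "ty", "tz": the shift along the world's x, y, z normalised to -1 to 1, where 1 is 0.25 m; "wx", "wy", "wz": the turn, a rotation vector about the world's x, y, z normalised to -1 to 1, where 1 is 45 degrees. A call has 1 to 20 rows; each row is the pose to reach, as a shift and turn from the pose commanded when the call began; what a row does not reach only later rows make up. A row lasts 1/10 s, in which the tool goes at most 50 mm and 8.59 degrees, less where a joint would pass 70% of its speed; a pose out of reach is approached as far as the arm can. A call with a number of a shift or a turn outside -1 to 1 is refused whole. A call with a gripper value outside its range is refused whole. "grip" is the gripper command: -1 is fully open, 1 is shut, values between are in proportion, set as the call begins (left out, the last holds). The fingers move at their own pace and stop on an object; "newtons" is the grip in N (left out, the last holds). Time passes only in rows, so rows that repeat a pose let the fingers close. It gives the time, the measured TCP pose, the force, the opening and the grip force at its end, in the units of the state.
- monitor.read_state(): the state, without advancing time (a new reading comes with each control period).
- viewer.read_camera(name): name is "scene" or "side" or "wrist"; returns the picture (480x640x3 uint8, red, green, blue); there is no depth.
- viewer.calibration(name): a dict with "fx", "fy", "cx", "cy" (pixels), "origin" and "rotation" of the camera in the world. Camera axes: x right, y down, z forward; pixel columns grow to the right and rows downward; lengths in m; the calibration is good to about 2 mm. The wrist camera is an equidistant fisheye: a pixel r from the principal point sees the ray r / f radians off the axis. A picture is of the moment at which its call begins: read the wrist's pose just before it. calibration takes no time and is no camera call; for the wrist camera it gives the pose at the moment of the call.
- ticket.finish_job(): hands the job in; it is judged then, once.
The state is a dict: "t": time; "joint_positions": joint angles; "dq": joint speeds; "joint_efforts": joint torques, N m; "ee_pos": TCP position; "tcp_rot": TCP orientation; "force": force on the tool from outside, world axes, zero at the start; "torque": the same for the moment, N m; "width": opening from 0.0 (shut) to 1.0 (fully open); "grasp_force": force on a finger pad.
Only numpy, scipy, OpenCV 4.12 (cv2) and the standard library are available. Lean on these libraries where they do the work, as an engineer would, in place of code of your own. Each camera call takes 0.05 s, during which the arm holds its last target. There are 200 camera calls.

## Working session

There is one attempt and no reset: what is moved stays moved. The work goes in short steps, Python scripts to look and compute and a tool call to move; the robot and the scene stay as the last step left them, time stands still between calls to the robot, and variables do not carry over. Pictures are saved under pics/ and viewed, at most 10 in all, crops included, and the job is handed in when it is done.

Besides the shell and the picture viewer there is one more tool, called after "Emit:" in YAML: its name, and indented under it one key for each argument. drive_tool: Moves the arm, as the interface text tells. Scaled input: -1 to 1 covers 0.25 m each way for a shift and 45 degrees each way for a turn. Its arguments: {"type":"object","properties":{"commands":{"type":"array"},"grip":{"type":"number"},"newtons":{"type":"number"}},"required":["commands"]}

```bash
ls; mkdir -p pics; python3 - <<'E'
from station import monitor, viewer, ticket, r
import cv2, numpy as np
print(monitor.read_state())
for n in ("scene","side"):
    im=viewer.read_camera(n); cv2.imwrite(f"pics/{n}0.png",im[:,:,::-1])
    c=viewer.calibration(n); print(n,c)
E
```

```text
pics
{'t': 0.0, 'joint_positions': array([-7.42325225e+01,  2.75515691e+01,  9.14940806e+01, -3.08516567e-03,
        6.10249958e+01, -2.66839257e+00]), 'dq': array([-0.02223894, -0.01550416,  0.04304591, -0.03623831,  0.08408588,
       -0.01815776]), 'joint_efforts': array([ 4.16159528e-03, -9.50639963e+01, -4.30180228e+01,  3.32068275e-04,
        1.19851629e-02,  6.31092985e-05]), 'ee_pos': array([ 0.20546621, -0.61623685,  0.23065082]), 'tcp_rot': array([-1.79929305e+02, -5.94704578e-04,  1.84373659e+01]), 'force': array([-1.13643636,  0.16978655, -0.29761037]), 'torque': array([ 0.00586738,  0.03453222, -0.01493225]), 'grasp_force': 0.0, 'width': 0.9999541311162946}
scene {'fx': 460.2071333458431, 'fy': 460.2071333458431, 'cx': 314.75238583099974, 'cy': 241.98433114702277, 'origin': array([-0.04773687,  0.88974116,  0.86887102]), 'rotation': array([-126.38531439,    0.7704908 , -148.765895  ])}
side {'fx': 574.5548049178577, 'fy': 574.5548049178577, 'cx': 312.55701852659774, 'cy': 232.23875840783214, 'origin': array([ 0.01790504, -1.29256347,  0.70380123]), 'rotation': array([-113.90995784,   -1.26250098,  -19.26376887])}
```

View pics/scene0.png

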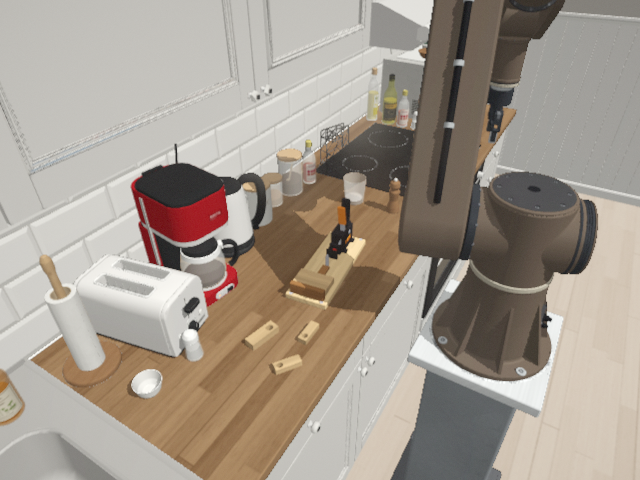

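View pics/side0.png

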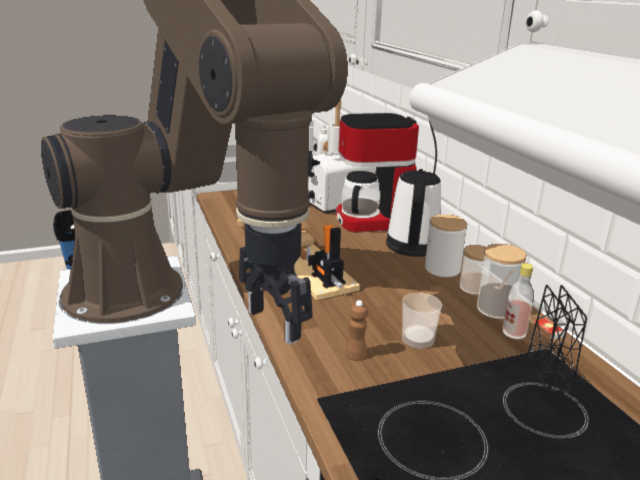

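The scene picture shows three light-wood handle pieces at about (262,335), (308,332) and (286,365). The jig is at about (330,265), with the orange trigger at (344,212). The pepper mill is at (396,195), the glass at (354,188) and the salt shaker at (193,345). The side picture shows the jig at (325,270), with the pepper mill and glass on the near side. (262,335) looks like the largest handle; I'll check that in an enlarged crop.

```bash
cat > h.py <<'E'
import numpy as np, cv2
from scipy.spatial.transform import Rotation as R
from station import monitor, viewer, ticket, r
def ray(c,u,v,fish=False):
    x=np.array([(u-c['cx'])/c['fx'],(v-c['cy'])/c['fy']])
    if fish:
        t=np.linalg.norm(x); d=np.r_[x/max(t,1e-9)*np.sin(t),np.cos(t)]
    else: d=np.r_[x,1]
    return R.from_euler('xyz',c['rotation'],degrees=True).as_matrix()@d
def plane(c,u,v,z,fish=False):
    d=ray(c,u,v,fish); o=c['origin']; return o+d*(z-o[2])/d[2]
def proj(c,p,fish=False):
    q=R.from_euler('xyz',c['rotation'],degrees=True).as_matrix().T@(np.asarray(p)-c['origin'])
    if fish:
        n=np.hypot(q[0],q[1]); t=np.arctan2(n,q[2]); x=q[:2]/max(n,1e-9)*t
    else: x=q[:2]/q[2]
    return np.array([c['cx']+c['fx']*x[0],c['cy']+c['fy']*x[1]])
E
python3 - <<'E'
import cv2
from h import *
a=cv2.imread('pics/scene0.png')[190:385,230:400]
cv2.imwrite('pics/crop0.png',cv2.resize(a,None,fx=3,fy=3,interpolation=cv2.INTER_CUBIC))
c=viewer.calibration('scene')
for p in [(262,335),(308,332),(286,365),(193,357),(396,212),(354,200)]: print(p,plane(c,*p,0.01).round(3))
E
```

```text
(262, 335) [0.478 0.296 0.01 ]
(308, 332) [0.385 0.23  0.01 ]
(286, 365) [0.376 0.342 0.01 ]
(193, 357) [0.578 0.435 0.01 ]
(396, 212) [ 0.415 -0.39   0.01 ]
(354, 200) [ 0.576 -0.389  0.01 ]
```

View pics/crop0.png

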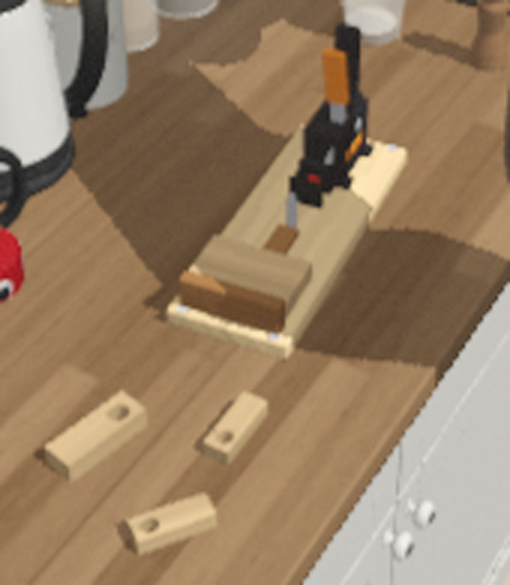

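In the crop, the left piece (crop 95,435; full 262,335) is clearly longer and wider than the ones at (235,427) and (170,523). Its eye is at crop (120,411), at the end nearer the jig. Next I'll estimate sizes and poses.

```bash
python3 - <<'E'
from h import *
c=viewer.calibration('scene')
f=lambda p,z: plane(c,230+p[0]/3,190+p[1]/3,z)
def pr(n,ps,z):
    q=[f(p,z) for p in ps]; print(n,[x[:2].round(3) for x in q],[round(np.linalg.norm(q[i]-q[i-1]),3) for i in range(len(q))])
pr('L',[(43,450),(125,392),(147,408),(66,468)],.02)
pr('S',[(204,441),(244,394),(267,404),(228,450)],.016)
pr('M',[(121,525),(208,495),(216,511),(134,543)],.018)
print('eye',f((120,411),.02))
pr('jig',[(168,308),(291,340),(407,150)],.018)
pr('board',[(178,290),(284,312)],.026)
pr('boardtop',[(181,272),(286,296),(311,262),(208,237)],.046)
print('post base/tip',f((290,226),.018),f((292,194),.06))
E
```

```text
L [array([0.499, 0.338]), array([0.48 , 0.252]), array([0.453, 0.258]), array([0.472, 0.343])] [np.float64(0.028), np.float64(0.088), np.float64(0.027), np.float64(0.088)]
S [array([0.395, 0.261]), array([0.394, 0.2  ]), array([0.372, 0.2  ]), array([0.373, 0.259])] [np.float64(0.022), np.float64(0.061), np.float64(0.023), np.float64(0.059)]
M [array([0.402, 0.366]), array([0.361, 0.307]), array([0.347, 0.317]), array([0.384, 0.374])] [np.float64(0.02), np.float64(0.072), np.float64(0.017), np.float64(0.068)]
eye [0.47070906 0.271834   0.02      ]
jig [array([0.508, 0.146]), array([0.391, 0.125]), array([ 0.429, -0.181])] [np.float64(0.336), np.float64(0.118), np.float64(0.308)]
board [array([0.508, 0.128]), array([0.411, 0.105])] [np.float64(0.101), np.float64(0.101)]
boardtop [array([0.506, 0.125]), array([0.409, 0.105]), array([0.412, 0.054]), array([0.512, 0.071])] [np.float64(0.054), np.float64(0.1), np.float64(0.051), np.float64(0.102)]
post base/tip [ 0.47135148 -0.01113237  0.018     ] [ 0.46812371 -0.00919093  0.06      ]
```

Emit:
drive_tool:
  commands:
    - {"tx":0.86,"ty":0.98,"tz":0,"wz":0.33}
    - {"tx":0.86,"ty":0.98,"tz":0,"wz":0.33}
    - {"tx":0.86,"ty":0.98,"tz":0,"wz":0.33}
    - {"tx":0.86,"ty":0.98,"tz":0,"wz":0.33}
    - {"tx":0.86,"ty":0.98,"tz":0,"wz":0.33}
    - {"tx":0.86,"ty":0.98,"tz":0,"wz":0.33}
    - {"tx":0.86,"ty":0.98,"tz":0,"wz":0.33}
  grip: -1

```text
$.commands[0]: bad value
```

Emit:
drive_tool:
  commands:
    - {"tx":0.3,"ty":0.92,"tz":0,"wz":0.33}
    - {"tx":0.3,"ty":0.92,"tz":0,"wz":0.33}
    - {"tx":0.3,"ty":0.92,"tz":0,"wz":0.33}
    - {"tx":0.3,"ty":0.92,"tz":0,"wz":0.33}
    - {"tx":0.3,"ty":0.92,"tz":0,"wz":0.33}

```text
$.commands[0]: bad value
```

Emit:
drive_tool:
  commands:
    - {"tx":0,"ty":0.95,"tz":0,"wz":0.33}
    - {"tx":0,"ty":0.95,"tz":0,"wz":0.33}
    - {"tx":0,"ty":0.95,"tz":0,"wz":0.33}
    - {"tx":0,"ty":0.95,"tz":0,"wz":0.33}
    - {"tx":0,"ty":0.95,"tz":0,"wz":0.33}

```text
$.commands[0]: bad value
```

Emit:
drive_tool:
  commands:
    - {"tx":-0.08,"ty":0.77,"tz":-0.1,"wz":0.33}
    - {"tx":-0.08,"ty":0.77,"tz":-0.1,"wz":0.33}
    - {"tx":-0.08,"ty":0.77,"tz":-0.1,"wz":0.33}
    - {"tx":-0.08,"ty":0.77,"tz":-0.1,"wz":0.33}
    - {"tx":-0.08,"ty":0.77,"tz":-0.1,"wz":0.33}

```text
$.commands[0]: bad value
```

```bash
python3 - <<'E'
from h import *
s=monitor.read_state(); print(s['t'],s['ee_pos'],s['tcp_rot'],s['joint_positions'])
c=viewer.calibration('wrist'); im=viewer.read_camera('wrist'); print(c)
cv2.imwrite('pics/w1.png',im[:,:,::-1])
import pickle; pickle.dump(c,open('w1.pkl','wb'))
for p in [(.476,.298,.02),(.471,.272,.02),(.469,-.01,.06)]: print(proj(c,p,True))
E
```

```text
0.1 [ 0.20551148 -0.61627339  0.2307308 ] [-1.79938439e+02 -2.14658121e-03  1.84417747e+01] [-7.42306826e+01  2.75465079e+01  9.14905971e+01 -8.30006408e-04
  6.10244892e+01 -2.67205591e+00]
{'fx': 371.64829954431775, 'fy': 371.64829954431775, 'cx': 314.23101955205595, 'cy': 243.2209154251994, 'origin': array([ 0.26788434, -0.59477871,  0.37348275]), 'rotation': array([ 1.65036314e+02,  4.57358115e-02, -7.16278736e+01])}
[-94.00555081 -46.26278391]
[-90.16837299 -45.60758678]
[-35.74429879 -72.6845164 ]
```

View pics/w1.png

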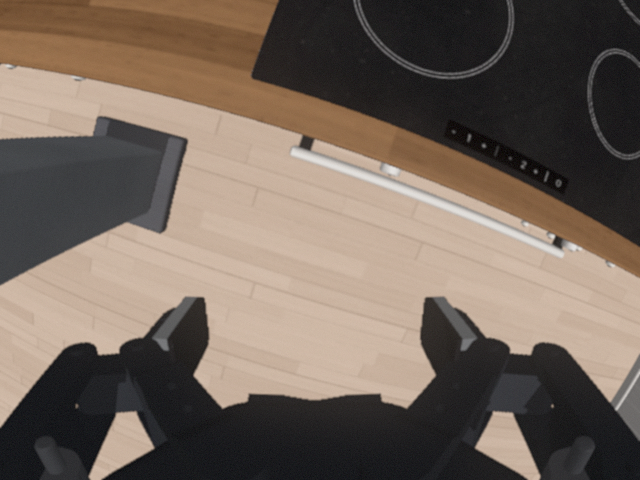

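The calls were refused, so the arm hasn't moved, and this picture just shows the start view over the counter edge. The rows probably need all six keys.

Emit:
drive_tool:
  commands:
    - {"tx":0.86,"ty":0.98,"tz":0,"wx":0,"wy":0,"wz":0.33}
    - {"tx":0.86,"ty":0.98,"tz":0,"wx":0,"wy":0,"wz":0.33}
    - {"tx":0.86,"ty":0.98,"tz":0,"wx":0,"wy":0,"wz":0.33}
    - {"tx":0.86,"ty":0.98,"tz":0,"wx":0,"wy":0,"wz":0.33}
    - {"tx":0.86,"ty":0.98,"tz":0,"wx":0,"wy":0,"wz":0.33}
    - {"tx":0.86,"ty":0.98,"tz":0,"wx":0,"wy":0,"wz":0.33}
    - {"tx":0.86,"ty":0.98,"tz":0,"wx":0,"wy":0,"wz":0.33}
  grip: -1

```text
t: 0.85
ee_pos: [0.4224, -0.3686, 0.2312]
tcp_rot: [-180.0, -0.0, 33.4]
force: [0.3, -0.8, 0.0]
width: 0.998
grasp_force: 0.0
```

Emit:
drive_tool:
  commands:
    - {"tx":0.3,"ty":0.92,"tz":0,"wx":0,"wy":0,"wz":0.33}
    - {"tx":0.3,"ty":0.92,"tz":0,"wx":0,"wy":0,"wz":0.33}
    - {"tx":0.3,"ty":0.92,"tz":0,"wx":0,"wy":0,"wz":0.33}
    - {"tx":0.3,"ty":0.92,"tz":0,"wx":0,"wy":0,"wz":0.33}
    - {"tx":0.3,"ty":0.92,"tz":0,"wx":0,"wy":0,"wz":0.33}

```text
t: 1.35
ee_pos: [0.4959, -0.1392, 0.2313]
tcp_rot: [-180.0, -0.0, 48.2]
force: [0.4, -0.3, -0.4]
width: 0.997
grasp_force: 0.0
```

Emit:
drive_tool:
  commands:
    - {"tx":0,"ty":0.95,"tz":0,"wx":0,"wy":0,"wz":0.33}
    - {"tx":0,"ty":0.95,"tz":0,"wx":0,"wy":0,"wz":0.33}
    - {"tx":0,"ty":0.95,"tz":0,"wx":0,"wy":0,"wz":0.33}
    - {"tx":0,"ty":0.95,"tz":0,"wx":0,"wy":0,"wz":0.33}
    - {"tx":0,"ty":0.95,"tz":0,"wx":0,"wy":0,"wz":0.33}

```text
t: 1.85
ee_pos: [0.4951, 0.0985, 0.2313]
tcp_rot: [-180.0, -0.0, 63.0]
force: [0.4, -0.6, 0.4]
width: 1.0
grasp_force: 0.0
```

Emit:
drive_tool:
  commands:
    - {"tx":-0.08,"ty":0.77,"tz":-0.1,"wx":0,"wy":0,"wz":0.33}
    - {"tx":-0.08,"ty":0.77,"tz":-0.1,"wx":0,"wy":0,"wz":0.33}
    - {"tx":-0.08,"ty":0.77,"tz":-0.1,"wx":0,"wy":0,"wz":0.33}
    - {"tx":-0.08,"ty":0.77,"tz":-0.1,"wx":0,"wy":0,"wz":0.33}
    - {"tx":-0.08,"ty":0.77,"tz":-0.1,"wx":0,"wy":0,"wz":0.33}
    - {"tx":-0.08,"ty":0.77,"tz":-0.1,"wx":0,"wy":0,"wz":0.33}

```text
t: 2.45
ee_pos: [0.4749, 0.2892, 0.2058]
tcp_rot: [-180.0, 0.0, 78.0]
force: [-0.3, -1.0, -0.1]
width: 1.001
grasp_force: 0.0
```

```bash
python3 - <<'E'
from h import *
s=monitor.read_state(); print(s['t'],s['ee_pos'],s['tcp_rot'],s['joint_positions'])
c=viewer.calibration('wrist'); im=viewer.read_camera('wrist'); print(c)
cv2.imwrite('pics/w2.png',im[:,:,::-1])
import pickle; pickle.dump(c,open('w2.pkl','wb'))
for p in [(.476,.298,.02),(.471,.272,.02),(.469,-.01,.06)]: print(proj(c,p,True))
E
```

```text
2.45 [0.47493364 0.28915745 0.20581428] [-1.79960187e+02  4.38161391e-02  7.79772822e+01] [ 2.82160318e+01  2.17003597e+01  1.05465907e+02 -9.69148358e-03
  5.28924297e+01  4.02446158e+01]
{'fx': 371.64829954431775, 'fy': 371.64829954431775, 'cx': 314.23101955205595, 'cy': 243.2209154251994, 'origin': array([0.48917852, 0.3540121 , 0.34850483]), 'rotation': array([ 1.64982352e+02,  3.89493951e-02, -1.20898083e+01])}
[313.19164726 210.24122697]
[313.81996406 238.84799507]
[362.84698529 477.37559199]
```

View pics/w2.png

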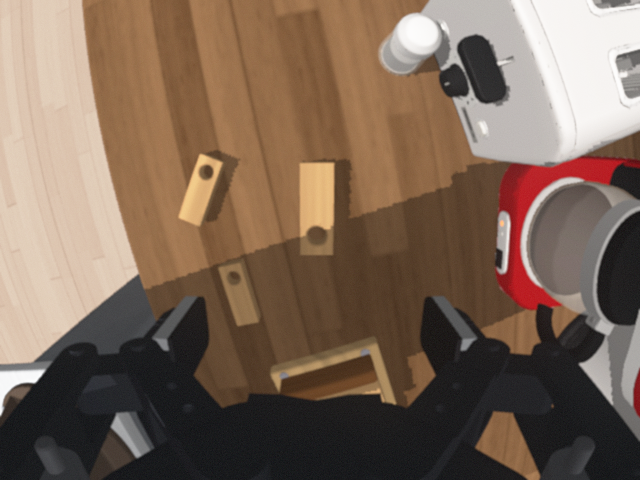

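The large handle is at (301..334, 162..254) in the wrist view, with its eye at (317,236) towards the jig. The board end of the jig is at (325,372).

```bash
python3 - <<'E'
from h import *
import pickle
c=pickle.load(open('w2.pkl','rb'))
q=[plane(c,u,v,.02,True)[:2] for u,v in [(301,162),(334,162),(334,254.5),(301,254.5)]]
print(np.round(q,4)); ctr=np.mean(q,0)
d=(q[0]+q[1]-q[2]-q[3])/2; print('ctr',ctr,'len',np.linalg.norm(d),'yaw',np.degrees(np.arctan2(d[1],d[0])),'w',np.linalg.norm(q[0]-q[1]))
print('eye',plane(c,317,236,.02,True))
for p in [(273,372),(377,339)]: print(plane(c,*p,.018,True))
E
```

```text
[[0.4746 0.3425]
 [0.503  0.3365]
 [0.4861 0.2535]
 [0.4563 0.2599]]
ctr [0.47999002 0.29810262] len 0.08464478393106784 yaw 78.01063835654645 w 0.028985225726603402
eye [0.47439285 0.2740114  0.02      ]
[0.39753064 0.13738069 0.018     ]
[0.51197339 0.15460971 0.018     ]
```

Emit:
drive_tool:
  commands:
    - {"tx":0.02,"ty":0.036,"tz":-0.2,"wx":0,"wy":0,"wz":0}
    - {"tx":0.02,"ty":0.036,"tz":-0.4,"wx":0,"wy":0,"wz":0}
    - {"tx":0.02,"ty":0.036,"tz":-0.55,"wx":0,"wy":0,"wz":0}
    - {"tx":0.02,"ty":0.036,"tz":-0.65,"wx":0,"wy":0,"wz":0}
    - {"tx":0.02,"ty":0.036,"tz":-0.72,"wx":0,"wy":0,"wz":0}
    - {"tx":0.02,"ty":0.036,"tz":-0.77,"wx":0,"wy":0,"wz":0}
    - {"tx":0.02,"ty":0.036,"tz":-0.8,"wx":0,"wy":0,"wz":0}
    - {"tx":0.02,"ty":0.036,"tz":-0.8,"wx":0,"wy":0,"wz":0}
    - {"tx":0.02,"ty":0.036,"tz":-0.8,"wx":0,"wy":0,"wz":0}
  grip: -0.4

```text
t: 3.4
ee_pos: [0.4811, 0.2973, 0.007]
tcp_rot: [180.0, -0.0, 77.8]
force: [0.1, -0.1, 0.5]
width: 0.698
grasp_force: 0.0
```

Emit:
drive_tool:
  commands:
    - {"tx":0,"ty":0,"tz":0,"wx":0,"wy":0,"wz":0}
    - {"tx":0,"ty":0,"tz":0,"wx":0,"wy":0,"wz":0}
    - {"tx":0,"ty":0,"tz":0,"wx":0,"wy":0,"wz":0}
    - {"tx":0,"ty":0,"tz":0,"wx":0,"wy":0,"wz":0}
    - {"tx":0,"ty":0,"tz":0,"wx":0,"wy":0,"wz":0}
    - {"tx":0,"ty":0,"tz":0,"wx":0,"wy":0,"wz":0}
    - {"tx":0,"ty":0,"tz":0,"wx":0,"wy":0,"wz":0}
    - {"tx":0,"ty":0,"tz":0,"wx":0,"wy":0,"wz":0}
  grip: 1
  newtons: 40

```text
t: 4.2
ee_pos: [0.4809, 0.2976, 0.0072]
tcp_rot: [179.9, -0.0, 77.8]
force: [-1.5, -2.2, 10.4]
width: 0.341
grasp_force: 39.5
```

Both fingers have the handle (29 mm opening). I'll lift it and carry it above the jig so the wrist camera can see the post.

Emit:
drive_tool:
  commands:
    - {"tx":0,"ty":0,"tz":0.1,"wx":0,"wy":0,"wz":0}
    - {"tx":0,"ty":0,"tz":0.3,"wx":0,"wy":0,"wz":0}
    - {"tx":0,"ty":-0.15,"tz":0.5,"wx":0,"wy":0,"wz":0.1}
    - {"tx":0,"ty":-0.3,"tz":0.7,"wx":0,"wy":0,"wz":0.2}
    - {"tx":0,"ty":-0.45,"tz":0.85,"wx":0,"wy":0,"wz":0.3}
    - {"tx":0,"ty":-0.6,"tz":1,"wx":0,"wy":0,"wz":0.4}
    - {"tx":0,"ty":-0.75,"tz":1,"wx":0,"wy":0,"wz":0.46}
    - {"tx":0,"ty":-0.75,"tz":1,"wx":0,"wy":0,"wz":0.46}

```text
t: 5.0
ee_pos: [0.4812, 0.1069, 0.2591]
tcp_rot: [179.8, 0.0, 98.6]
force: [0.1, -0.1, -1.6]
width: 0.339
grasp_force: 40.6
```

Emit:
drive_tool:
  commands:
    - {"tx":0,"ty":-0.2,"tz":0,"wx":0,"wy":0,"wz":0}
    - {"tx":0,"ty":-0.4,"tz":0,"wx":0,"wy":0,"wz":0}
    - {"tx":0,"ty":-0.6,"tz":0,"wx":0,"wy":0,"wz":0}
    - {"tx":0,"ty":-0.75,"tz":0,"wx":0,"wy":0,"wz":0}
    - {"tx":0,"ty":-0.76,"tz":0,"wx":0,"wy":0,"wz":0}
    - {"tx":0,"ty":-0.76,"tz":0,"wx":0,"wy":0,"wz":0}

```text
t: 5.6
ee_pos: [0.4804, -0.0807, 0.2562]
tcp_rot: [-180.0, -0.0, 98.4]
force: [-0.3, 0.5, -0.7]
width: 0.34
grasp_force: 40.6
```

```bash
python3 - <<'E'
from h import *
s=monitor.read_state(); print(s['t'],s['ee_pos'],s['tcp_rot'],s['joint_positions'],s['width'],s['grasp_force'],s['force'])
c=viewer.calibration('wrist'); im=viewer.read_camera('wrist'); print(c)
cv2.imwrite('pics/w3.png',im[:,:,::-1])
import pickle; pickle.dump((c,s),open('w3.pkl','wb'))
for p in [(.469,-.01,.06),(.471,-.011,.018)]: print(proj(c,p,True))
E
```

```text
5.6 [ 0.4803849  -0.08070157  0.25621446] [-1.79991477e+02 -1.68617433e-02  9.83959002e+01] [-1.31121415e+01  1.28259733e+01  1.10517594e+02  1.50359653e-02
  5.66705444e+01 -2.15163061e+01] 0.34009072424863007 40.57125627994537 [-0.31310791  0.45981524 -0.70420319]
{'fx': 371.64829954431775, 'fy': 371.64829954431775, 'cx': 314.23101955205595, 'cy': 243.2209154251994, 'origin': array([ 0.47142536, -0.01526087,  0.39896895]), 'rotation': array([1.65040982e+02, 1.63080221e-02, 8.33005641e+00])}
[312.5196884  140.09826924]
[314.53210842 142.01676166]
```

View pics/w3.png

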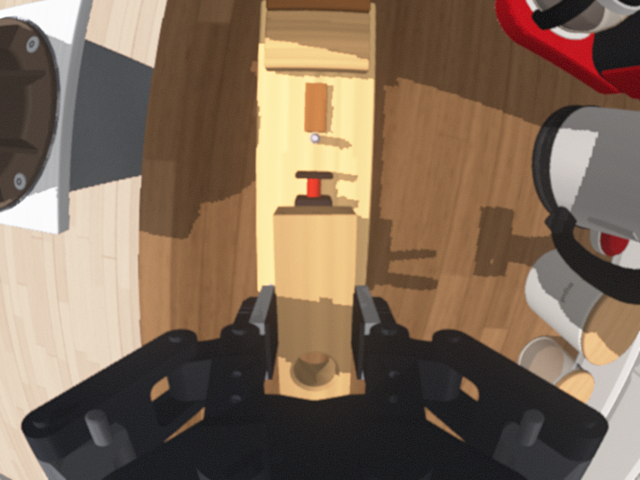

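The wrist view shows the post tip at (315,138), the rest at (305–327, 83–132) and the board edge at (265,68)–(369,70). The red plunger is at (314,187). The held handle's plain end spans (274..356, 210), and its eye is at (314,370).

```bash
python3 - <<'E'
from h import *
import pickle
c,s=pickle.load(open('w3.pkl','rb'))
P=lambda u,v,z: plane(c,u,v,z,True)[:2]
print('post',P(315,138,.059))
ang=lambda a,b: np.degrees(np.arctan2((b-a)[1],(b-a)[0]))
print('boardedge yaw',ang(P(265,69,.046),P(369,71,.046))+90, P(265,69,.046),P(369,71,.046))
print('base edges',[ang(P(258,255,.018),P(257,90,.018)),ang(P(368,255,.018),P(375,90,.018))])
for p in [(305,83),(327,83),(327,132),(305,132)]: print('rest',P(*p,.026))
zt=s['ee_pos'][2]+.013
a,b=P(274,210,zt),P(356,210,zt); e=P(314,371,zt)
print('plain',a,b,np.linalg.norm(a-b),'eye',e,'yaw',ang(e,(a+b)/2),'len eye-plain',np.linalg.norm((a+b)/2-e))
print('eye rel TCP',e-s['ee_pos'][:2])
E
```

```text
post [ 0.47093102 -0.00776063]
boardedge yaw 97.29470011771609 [0.41457669 0.05257824] [0.51170366 0.06501136]
base edges [np.float64(97.49568309851051), np.float64(97.0778364435793)]
rest [0.45302217 0.0467931 ]
rest [0.47450915 0.04996845]
rest [0.48175456 0.00069378]
rest [ 0.4602147 -0.0024807]
plain [ 0.46050079 -0.03955362] [ 0.48932615 -0.03532786] 0.02913345498989424 eye [ 0.48428997 -0.10404037] yaw 98.01394676470994 len eye-plain 0.06725644461514277
eye rel TCP [ 0.00390507 -0.0233388 ]
```

Emit:
drive_tool:
  commands:
    - {"tx":-0.03,"ty":0.19,"tz":0,"wx":0,"wy":0,"wz":-0.02}
    - {"tx":-0.051,"ty":0.379,"tz":0,"wx":0,"wy":0,"wz":-0.02}
    - {"tx":-0.051,"ty":0.379,"tz":-0.2,"wx":0,"wy":0,"wz":-0.02}
    - {"tx":-0.051,"ty":0.379,"tz":-0.4,"wx":0,"wy":0,"wz":-0.02}
    - {"tx":-0.051,"ty":0.379,"tz":-0.55,"wx":0,"wy":0,"wz":-0.02}
    - {"tx":-0.051,"ty":0.379,"tz":-0.65,"wx":0,"wy":0,"wz":-0.02}
    - {"tx":-0.051,"ty":0.379,"tz":-0.685,"wx":0,"wy":0,"wz":-0.02}
    - {"tx":-0.051,"ty":0.379,"tz":-0.685,"wx":0,"wy":0,"wz":-0.02}
    - {"tx":-0.051,"ty":0.379,"tz":-0.685,"wx":0,"wy":0,"wz":-0.02}

```text
t: 6.55
ee_pos: [0.4685, 0.0151, 0.086]
tcp_rot: [179.9, 0.0, 97.7]
force: [0.5, 0.1, 0.2]
width: 0.338
grasp_force: 40.5
```

```bash
python3 - <<'E'
from h import *
s=monitor.read_state(); print(s['t'],s['ee_pos'],s['tcp_rot'],s['width'],s['grasp_force'],s['force'])
c=viewer.calibration('wrist'); im=viewer.read_camera('wrist')
a=im[300:420,234:394,::-1]; b=viewer.read_camera('scene')[190:310,270:430,::-1]
f=lambda x:cv2.resize(x,(400,300),interpolation=cv2.INTER_CUBIC)
cv2.imwrite('pics/w4.png',np.hstack([f(a),f(b)]))
import pickle; pickle.dump((c,s),open('w4.pkl','wb'))
for p in [(.471,-.008,.06)]: print(proj(c,p,True))
E
```

```text
6.55 [0.46847463 0.01511455 0.08601916] [1.79936198e+02 8.18039471e-03 9.76748166e+01] 0.3375680226623439 40.519718527793884 [0.47313587 0.08515017 0.16231572]
[311.93992461 327.10958359]
```

View pics/w4.png

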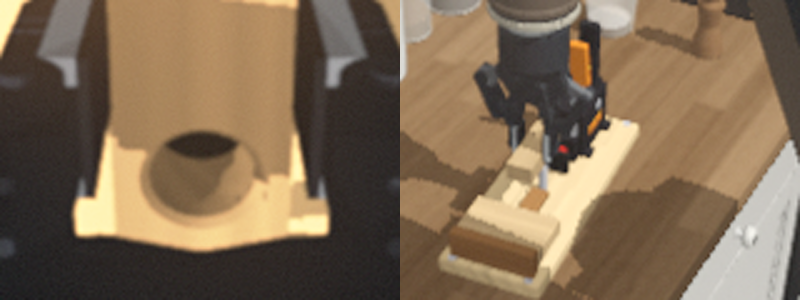

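The left half shows the eye hole held level in the fingers, with the jaw's dark shape seen obliquely through it and the post hidden. The right half shows the handle above the rest with its plain end towards the board. I'll go down slowly.

Emit:
drive_tool:
  commands:
    - {"tx":-0.003,"ty":-0.004,"tz":-0.04,"wx":0,"wy":0,"wz":0}
    - {"tx":-0.003,"ty":-0.004,"tz":-0.07,"wx":0,"wy":0,"wz":0}
    - {"tx":-0.003,"ty":-0.004,"tz":-0.09,"wx":0,"wy":0,"wz":0}
    - {"tx":-0.003,"ty":-0.004,"tz":-0.11,"wx":0,"wy":0,"wz":0}
    - {"tx":-0.003,"ty":-0.004,"tz":-0.12,"wx":0,"wy":0,"wz":0}
    - {"tx":-0.003,"ty":-0.004,"tz":-0.12,"wx":0,"wy":0,"wz":0}

```text
t: 7.25
ee_pos: [0.4668, 0.0136, 0.0546]
tcp_rot: [-180.0, -0.0, 97.6]
force: [-0.2, 0.3, -1.4]
width: 0.341
grasp_force: 40.5
```

No contact force with the underside below the post tip, so the eye is on the post. I'll lower it to the rest.

Emit:
drive_tool:
  commands:
    - {"tx":0,"ty":0,"tz":-0.02,"wx":0,"wy":0,"wz":0}
    - {"tx":0,"ty":0,"tz":-0.04,"wx":0,"wy":0,"wz":0}
    - {"tx":0,"ty":0,"tz":-0.06,"wx":0,"wy":0,"wz":0}
    - {"tx":0,"ty":0,"tz":-0.075,"wx":0,"wy":0,"wz":0}
    - {"tx":0,"ty":0,"tz":-0.08,"wx":0,"wy":0,"wz":0}
    - {"tx":0,"ty":0,"tz":-0.08,"wx":0,"wy":0,"wz":0}

```text
t: 7.85
ee_pos: [0.4669, 0.0137, 0.0348]
tcp_rot: [-180.0, -0.0, 97.6]
force: [0.1, -0.2, -1.0]
width: 0.339
grasp_force: 40.5
```

Emit:
drive_tool:
  commands:
    - {"tx":0,"ty":0,"tz":-0.005,"wx":0,"wy":0,"wz":0}
    - {"tx":0,"ty":0,"tz":-0.01,"wx":0,"wy":0,"wz":0}
    - {"tx":0,"ty":0,"tz":-0.01,"wx":0,"wy":0,"wz":0}

```text
t: 8.15
ee_pos: [0.4673, 0.0136, 0.0332]
tcp_rot: [180.0, 0.0, 97.6]
force: [-3.9, -0.4, 15.8]
width: 0.341
grasp_force: 42.5
```

It's on the rest (15.8 N upward). I'll open and go straight up.

Emit:
drive_tool:
  commands:
    - {"tx":0,"ty":0,"tz":0,"wx":0,"wy":0,"wz":0}
    - {"tx":0,"ty":0,"tz":0,"wx":0,"wy":0,"wz":0}
    - {"tx":0,"ty":0,"tz":0,"wx":0,"wy":0,"wz":0}
    - {"tx":0,"ty":0,"tz":0,"wx":0,"wy":0,"wz":0}
  grip: -0.3

```text
t: 8.55
ee_pos: [0.4671, 0.0136, 0.0325]
tcp_rot: [180.0, 0.0, 97.6]
force: [0.4, -0.2, 0.3]
width: 0.651
grasp_force: 0.0
```

Emit:
drive_tool:
  commands:
    - {"tx":0,"ty":0,"tz":0.1,"wx":0,"wy":0,"wz":0}
    - {"tx":0,"ty":0,"tz":0.2,"wx":0,"wy":0,"wz":0}
    - {"tx":0,"ty":0,"tz":0.4,"wx":0,"wy":0,"wz":0}
    - {"tx":0,"ty":0,"tz":0.6,"wx":0,"wy":0,"wz":0}
    - {"tx":0,"ty":0,"tz":0.8,"wx":0,"wy":0,"wz":0}
    - {"tx":0,"ty":0,"tz":0.95,"wx":0,"wy":0,"wz":0}
    - {"tx":0,"ty":0,"tz":0.95,"wx":0,"wy":0,"wz":0}

```text
t: 9.25
ee_pos: [0.4696, 0.0136, 0.275]
tcp_rot: [179.5, 0.1, 97.6]
force: [0.0, -0.0, -1.4]
width: 0.648
grasp_force: 0.0
```

Emit:
drive_tool:
  commands:
    - {"tx":0.03,"ty":-0.1,"tz":0.1,"wx":0,"wy":0,"wz":-1}
    - {"tx":0.06,"ty":-0.2,"tz":0.1,"wx":0,"wy":0,"wz":-1}
    - {"tx":0.06,"ty":-0.3,"tz":0.1,"wx":0,"wy":0,"wz":-1}
    - {"tx":0.06,"ty":-0.4,"tz":0.1,"wx":0,"wy":0,"wz":-1}
    - {"tx":0.06,"ty":-0.53,"tz":0.1,"wx":0,"wy":0,"wz":-1}
    - {"tx":0.06,"ty":-0.53,"tz":0.1,"wx":0,"wy":0,"wz":-1}
  grip: -1

```text
t: 9.85
ee_pos: [0.4819, -0.1217, 0.2944]
tcp_rot: [-180.0, 0.1, 52.2]
force: [1.1, 0.6, 0.5]
width: 1.003
grasp_force: 0.0
```

Emit:
drive_tool:
  commands:
    - {"tx":0,"ty":0,"tz":0,"wx":0,"wy":0,"wz":-1}
    - {"tx":0,"ty":0,"tz":0,"wx":0,"wy":0,"wz":-1}
    - {"tx":0,"ty":0,"tz":0,"wx":0,"wy":0,"wz":-1}
    - {"tx":0,"ty":0,"tz":0,"wx":0,"wy":0,"wz":-1}
    - {"tx":0,"ty":0,"tz":0,"wx":0,"wy":0,"wz":-1}
    - {"tx":0,"ty":0,"tz":0,"wx":0,"wy":0,"wz":-1}
    - {"tx":0,"ty":0,"tz":0,"wx":0,"wy":0,"wz":-1}

```text
t: 10.55
ee_pos: [0.4818, -0.1188, 0.2944]
tcp_rot: [-180.0, 0.1, 7.6]
force: [-0.9, 0.3, -0.2]
width: 0.996
grasp_force: 0.0
```

```bash
python3 - <<'E'
from h import *
s=monitor.read_state(); print(s['t'],s['ee_pos'],s['tcp_rot'],s['joint_positions'])
c=viewer.calibration('wrist'); im=viewer.read_camera('wrist')[:,:,::-1]; b=viewer.read_camera('scene')[:,:,::-1]
cv2.imwrite('pics/sc5.png',b); cv2.imwrite('pics/w5f.png',im); 
f=lambda x:cv2.resize(x,(400,600),interpolation=cv2.INTER_CUBIC)
cv2.imwrite('pics/w5.png',np.hstack([cv2.resize(im[180:480,200:460],(520,600)),cv2.resize(b[180:310,280:340],(276,600))]))
import pickle; pickle.dump((c,s),open('w5.pkl','wb'))
E
```

```text
10.55 [ 0.48177512 -0.11877605  0.29444323] [-1.79974824e+02  5.05981335e-02  7.60620881e+00] [-1.73514168e+01  1.13557630e+01  1.06507740e+02  1.66757216e-03
  6.21929930e+01  6.50416069e+01]
```

View pics/w5f.png

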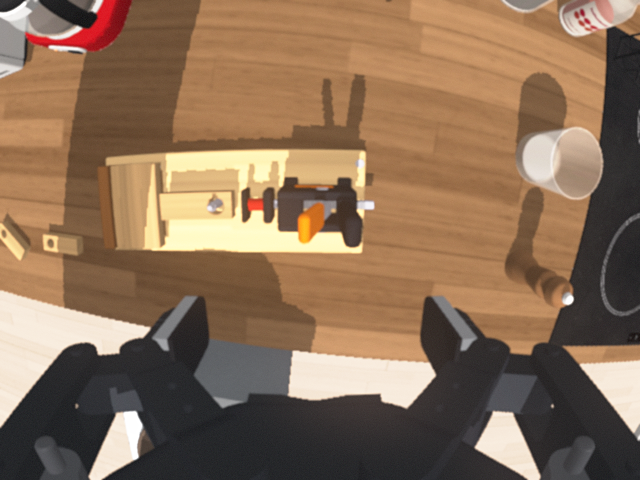

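The handle is hung on the post (215,203) with its plain end at the board (161,205). The jaw's face is at (244,204), with a small gap to the eye end at (234,203). The orange trigger's top is at (305,237) and the black grip's top at (352,238).

```bash
python3 - <<'E'
from h import *
import pickle
c,s=pickle.load(open('w5.pkl','rb')); print(c['origin'],c['rotation'])
th=np.radians(97.3); X=np.array([np.cos(th),np.sin(th)]); Y=np.array([-X[1],X[0]])
O=np.array([.471,-.008])-.008*X
J=lambda w:(np.array([(w[:2]-O)@X,(w[:2]-O)@Y])*1e3).round(1)
P=lambda u,v,z: plane(c,u,v,z,True)
for n,u,v,z in [('post',215,205,.059),('hand eye end',234,204,.046),('plain',161,205,.046),('jawface',243,204,.045),('orange top L',298,238,.165),('orange top R',311,240,.165),('blk top L',345,242,.165),('blk top R',360,242,.165),('hous L',278,205,.088),('hous R',358,205,.088),('boardend',106,205,.04)]:
    w=P(u,v,z); print(n,w.round(4),J(w))
for x in [-85,-105,-125]:
    w=O+x/1e3*X; print(x,w,proj(c,[*w,.142],True),proj(c,[*w,.165],True))
im=cv2.imread('pics/w5f.png'); cv2.imwrite('pics/w5c.png',cv2.resize(im[165:265,230:390],(800,500),interpolation=cv2.INTER_CUBIC))
E
```

```text
[ 0.54703165 -0.10915774  0.43713206] [ 1.64986651e+02  5.74838065e-03 -8.24578692e+01]
post [ 0.4741 -0.0133  0.059 ] [ 2.3 -2.4]
hand eye end [ 0.4751 -0.0312  0.046 ] [-15.6  -1.1]
plain [0.4646 0.0542 0.046 ] [70.5 -1.5]
jawface [ 0.4761 -0.041   0.045 ] [-25.3  -0.9]
orange top L [ 0.4771 -0.106   0.165 ] [-90.    6.4]
orange top R [ 0.4769 -0.116   0.165 ] [-99.8   7.9]
blk top L [ 0.4787 -0.1417  0.165 ] [-125.6    9.4]
blk top R [ 0.4802 -0.1531  0.165 ] [-137.1    9.3]
hous L [ 0.487  -0.0822  0.088 ] [-67.7  -6.5]
hous R [ 0.4971 -0.1579  0.088 ] [-144.    -6.9]
boardend [0.4558 0.1322 0.04  ] [149.   -2.7]
-85 [ 0.48281701 -0.10024618] [293.01351128 223.40333339] [291.31369029 229.74058239]
-105 [ 0.4853583  -0.12008407] [317.64048021 223.48471186] [317.91068382 229.83414826]
-125 [ 0.48789959 -0.13992196] [342.23483459 223.62367188] [344.46670553 229.97323144]
```

View pics/w5c.png

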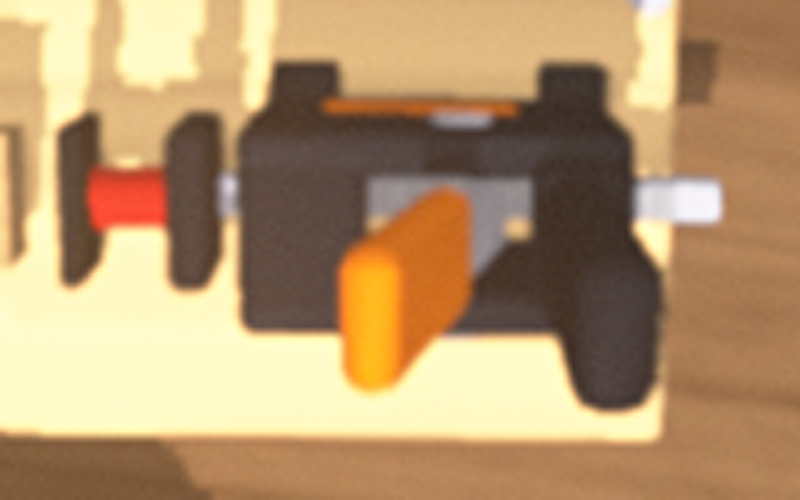

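Emit:
drive_tool:
  commands:
    - {"tx":0.02,"ty":-0.063,"tz":0,"wx":0,"wy":0,"wz":0}
    - {"tx":0.02,"ty":-0.063,"tz":-0.15,"wx":0,"wy":0,"wz":0}
    - {"tx":0.02,"ty":-0.063,"tz":-0.3,"wx":0,"wy":0,"wz":0}
    - {"tx":0.02,"ty":-0.063,"tz":-0.42,"wx":0,"wy":0,"wz":0}
    - {"tx":0.02,"ty":-0.063,"tz":-0.54,"wx":0,"wy":0,"wz":0}
    - {"tx":0.02,"ty":-0.063,"tz":-0.62,"wx":0,"wy":0,"wz":0}
    - {"tx":0.02,"ty":-0.063,"tz":-0.67,"wx":0,"wy":0,"wz":0}
    - {"tx":0.02,"ty":-0.063,"tz":-0.69,"wx":0,"wy":0,"wz":0}
    - {"tx":0.02,"ty":-0.063,"tz":-0.69,"wx":0,"wy":0,"wz":0}
  grip: -1

```text
t: 11.55
ee_pos: [0.4872, -0.1349, 0.1224]
tcp_rot: [-180.0, 0.0, 7.6]
force: [-1.1, 0.3, -0.6]
width: 0.999
grasp_force: 0.0
```

```bash
cat > look.py <<'E'
from h import *
import sys
th=np.radians(97.3); X=np.array([np.cos(th),np.sin(th)]); Y=np.array([-X[1],X[0]])
O=np.array([.471,-.008])-.008*X
Jw=lambda x,y,z:[*(O+x/1e3*X+y/1e3*Y),z]
s=monitor.read_state(); print(s['t'],s['ee_pos'].round(4),s['width'].__round__(3),s['grasp_force'],s['force'].round(1))
for n in ('wrist','scene','side'):
    c=viewer.calibration(n); im=viewer.read_camera(n); cv2.imwrite(f'pics/{sys.argv[1]}_{n}.png',im[:,:,::-1]); F=n=='wrist'
    pt=proj(c,Jw(-32,0,.036),F)
    h=cv2.cvtColor(im,cv2.COLOR_RGB2HSV)
    m=(((h[...,0]<5)|(h[...,0]>174))&(h[...,1]>150)&(h[...,2]>80)).astype(np.uint8)
    k,l,st,ce=cv2.connectedComponentsWithStats(m)
    for i in range(1,k):
        if st[i,4]>3 and np.linalg.norm(ce[i]-pt)<45:
            v,u=np.where(l==i); w=np.array([plane(c,a,b,.045 if F else .04,F)[:2] for a,b in zip(u,v)])-O; x=w@X*1e3
            print(n,'red box',st[i],'jigx',x.min().round(1),x.max().round(1),'exp',pt.round())
E
python3 look.py a0; python3 - <<'E'
import cv2,numpy as np
from h import *
a=[cv2.imread(f'pics/a0_{n}.png') for n in('wrist','scene','side')]
b=cv2.resize(a[1][190:300,270:390],(400,300)); s=cv2.resize(a[2][220:310,270:390],(400,300))
w=cv2.resize(a[0],(400,300))
w2=cv2.resize(a[0][180:330,100:300],(400,300))
cv2.imwrite('pics/a0.png',np.vstack([np.hstack([w,w2]),np.hstack([b,s])]))
E
```

```text
11.55 [ 0.4872 -0.1349  0.1224] 0.999 0.0 [-1.1  0.3 -0.6]
wrist red box [177 241  23  21 380] jigx -45.4 -30.2 exp [184. 249.]
scene red box [333 248   4   3  11] jigx -55.2 -43.8 exp [331. 253.]
```

View pics/a0.png

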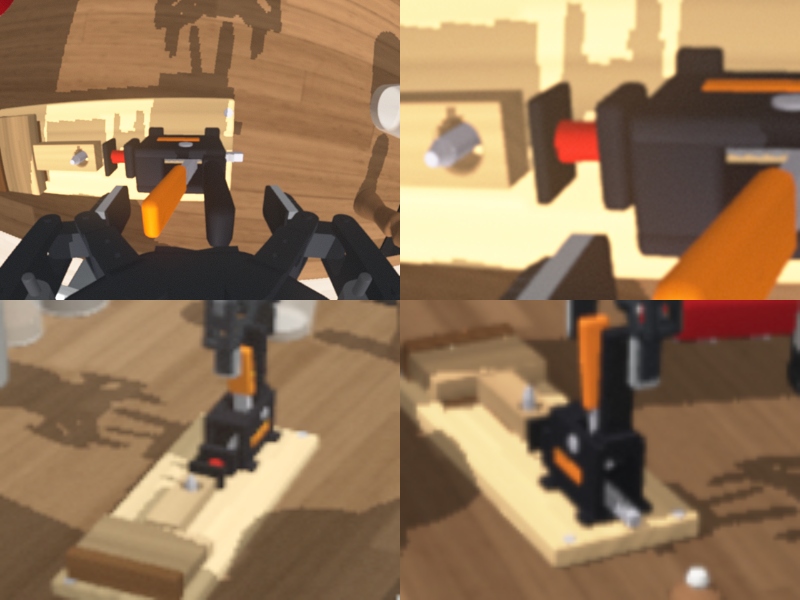

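The wrist view shows the fingers open on either side of the trigger and grip. The red plunger is at (188,251), clearly visible, and the handle sits flat on the post. First squeeze.

Emit:
drive_tool:
  commands:
    - {"tx":0,"ty":0,"tz":0,"wx":0,"wy":0,"wz":0}
    - {"tx":0,"ty":0,"tz":0,"wx":0,"wy":0,"wz":0}
    - {"tx":0,"ty":0,"tz":0,"wx":0,"wy":0,"wz":0}
    - {"tx":0,"ty":0,"tz":0,"wx":0,"wy":0,"wz":0}
    - {"tx":0,"ty":0,"tz":0,"wx":0,"wy":0,"wz":0}
    - {"tx":0,"ty":0,"tz":0,"wx":0,"wy":0,"wz":0}
    - {"tx":0,"ty":0,"tz":0,"wx":0,"wy":0,"wz":0}
    - {"tx":0,"ty":0,"tz":0,"wx":0,"wy":0,"wz":0}
    - {"tx":0,"ty":0,"tz":0,"wx":0,"wy":0,"wz":0}
    - {"tx":0,"ty":0,"tz":0,"wx":0,"wy":0,"wz":0}
  grip: 1
  newtons: 40

```text
t: 12.7
ee_pos: [0.4875, -0.1374, 0.1238]
tcp_rot: [179.8, -0.1, 7.6]
force: [-11.7, -31.5, 18.7]
width: 0.388
grasp_force: 38.3
```

```bash
python3 look.py a1
```

```text
12.7 [ 0.4875 -0.1374  0.1238] 0.388 38.30108016729355 [-11.7 -31.5  18.7]
wrist red box [167 241  22  20 342] jigx -39.9 -25.2 exp [181. 249.]
scene red box [332 249   4   3  12] jigx -50.6 -38.1 exp [331. 253.]
```

Full squeeze: the jaw advanced about 5 mm. A 31 N side force shows the gripper is off-centre, so I'll shift about 3 mm to -y while it's open.

Emit:
drive_tool:
  commands:
    - {"tx":0,"ty":0,"tz":0,"wx":0,"wy":0,"wz":0}
    - {"tx":0,"ty":0,"tz":0,"wx":0,"wy":0,"wz":0}
    - {"tx":0,"ty":-0.012,"tz":0,"wx":0,"wy":0,"wz":0}
    - {"tx":0,"ty":-0.012,"tz":0,"wx":0,"wy":0,"wz":0}
    - {"tx":0,"ty":-0.012,"tz":0,"wx":0,"wy":0,"wz":0}
  grip: -0.6

```text
t: 13.35
ee_pos: [0.4871, -0.1376, 0.1225]
tcp_rot: [-180.0, 0.0, 7.6]
force: [0.0, 0.2, 0.5]
width: 0.798
grasp_force: 0.0
```

Emit:
drive_tool:
  commands:
    - {"tx":0,"ty":0,"tz":0,"wx":0,"wy":0,"wz":0}
    - {"tx":0,"ty":0,"tz":0,"wx":0,"wy":0,"wz":0}
    - {"tx":0,"ty":0,"tz":0,"wx":0,"wy":0,"wz":0}
    - {"tx":0,"ty":0,"tz":0,"wx":0,"wy":0,"wz":0}
    - {"tx":0,"ty":0,"tz":0,"wx":0,"wy":0,"wz":0}
    - {"tx":0,"ty":0,"tz":0,"wx":0,"wy":0,"wz":0}
    - {"tx":0,"ty":0,"tz":0,"wx":0,"wy":0,"wz":0}
    - {"tx":0,"ty":0,"tz":0,"wx":0,"wy":0,"wz":0}
  grip: 1
  newtons: 35

```text
t: 14.15
ee_pos: [0.4868, -0.1377, 0.123]
tcp_rot: [-180.0, 0.0, 7.6]
force: [-5.3, -3.0, 13.6]
width: 0.383
grasp_force: 35.2
```

```bash
python3 look.py a2
```

```text
14.15 [ 0.4868 -0.1377  0.123 ] 0.383 35.184786915779114 [-5.3 -3.  13.6]
wrist red box [159 240  20  20 336] jigx -33.5 -19.3 exp [181. 248.]
scene red box [331 250   5   3  12] jigx -44.9 -32.5 exp [331. 253.]
```

Emit:
drive_tool:
  commands:
    - {"tx":0,"ty":0,"tz":0,"wx":0,"wy":0,"wz":0}
    - {"tx":0,"ty":0,"tz":0,"wx":0,"wy":0,"wz":0}
    - {"tx":0,"ty":0,"tz":0,"wx":0,"wy":0,"wz":0}
    - {"tx":0,"ty":0,"tz":0,"wx":0,"wy":0,"wz":0}
    - {"tx":0,"ty":0,"tz":0,"wx":0,"wy":0,"wz":0}
  grip: -0.6

```text
t: 14.8
ee_pos: [0.4871, -0.1376, 0.1225]
tcp_rot: [-180.0, 0.0, 7.6]
force: [0.3, -0.2, -1.0]
width: 0.795
grasp_force: 0.0
```

Emit:
drive_tool:
  commands:
    - {"tx":0,"ty":0,"tz":0,"wx":0,"wy":0,"wz":0}
    - {"tx":0,"ty":0,"tz":0,"wx":0,"wy":0,"wz":0}
    - {"tx":0,"ty":0,"tz":0,"wx":0,"wy":0,"wz":0}
    - {"tx":0,"ty":0,"tz":0,"wx":0,"wy":0,"wz":0}
    - {"tx":0,"ty":0,"tz":0,"wx":0,"wy":0,"wz":0}
    - {"tx":0,"ty":0,"tz":0,"wx":0,"wy":0,"wz":0}
    - {"tx":0,"ty":0,"tz":0,"wx":0,"wy":0,"wz":0}
    - {"tx":0,"ty":0,"tz":0,"wx":0,"wy":0,"wz":0}
  grip: 1

```text
t: 15.6
ee_pos: [0.4868, -0.1377, 0.123]
tcp_rot: [-180.0, 0.0, 7.6]
force: [-4.1, -0.9, 12.9]
width: 0.387
grasp_force: 35.1
```

```bash
python3 look.py a3
```

```text
15.6 [ 0.4868 -0.1377  0.123 ] 0.387 35.08498191833496 [-4.1 -0.9 12.9]
wrist red box [151 240  20  20 311] jigx -27.5 -13.6 exp [181. 248.]
scene red box [330 251   5   3  13] jigx -39.3 -26.9 exp [331. 253.]
```

Emit:
drive_tool:
  commands:
    - {"tx":0,"ty":0,"tz":0,"wx":0,"wy":0,"wz":0}
    - {"tx":0,"ty":0,"tz":0,"wx":0,"wy":0,"wz":0}
    - {"tx":0,"ty":0,"tz":0,"wx":0,"wy":0,"wz":0}
    - {"tx":0,"ty":0,"tz":0,"wx":0,"wy":0,"wz":0}
    - {"tx":0,"ty":0,"tz":0,"wx":0,"wy":0,"wz":0}
  grip: -0.6

```text
t: 16.25
ee_pos: [0.4871, -0.1377, 0.1225]
tcp_rot: [180.0, -0.0, 7.6]
force: [0.2, 0.3, 0.3]
width: 0.801
grasp_force: 0.0
```

Emit:
drive_tool:
  commands:
    - {"tx":0,"ty":0,"tz":0,"wx":0,"wy":0,"wz":0}
    - {"tx":0,"ty":0,"tz":0,"wx":0,"wy":0,"wz":0}
    - {"tx":0,"ty":0,"tz":0,"wx":0,"wy":0,"wz":0}
    - {"tx":0,"ty":0,"tz":0,"wx":0,"wy":0,"wz":0}
    - {"tx":0,"ty":0,"tz":0,"wx":0,"wy":0,"wz":0}
    - {"tx":0,"ty":0,"tz":0,"wx":0,"wy":0,"wz":0}
    - {"tx":0,"ty":0,"tz":0,"wx":0,"wy":0,"wz":0}
    - {"tx":0,"ty":0,"tz":0,"wx":0,"wy":0,"wz":0}
  grip: 1

```text
t: 17.05
ee_pos: [0.4868, -0.1376, 0.123]
tcp_rot: [-180.0, 0.0, 7.6]
force: [-6.0, -1.2, 15.0]
width: 0.386
grasp_force: 34.6
```

```bash
python3 look.py a4; python3 - <<'E'
# difference of handle position between shots: dark/bright profile along jig axis in each wrist picture
import cv2
for n in 'a0 a1 a2 a3 a4'.split():
    im=cv2.imread(f'pics/{n}_wrist.png'); print(n,[int(v) for v in im[232:238,120:200].mean((0,2))[::2]])
E
```

```text
17.05 [ 0.4868 -0.1376  0.123 ] 0.386 34.61441159248352 [-6.  -1.2 15. ]
wrist red box [151 239  12  21 181] jigx -21.8 -13.5 exp [181. 248.]
a0 [208, 201, 160, 160, 196, 205, 207, 208, 208, 207, 208, 208, 208, 208, 207, 156, 109, 110, 111, 109, 110, 135, 90, 70, 70, 64, 60, 58, 58, 58, 57, 57, 59, 141, 171, 169, 179, 192, 186, 96]
a1 [189, 161, 184, 206, 208, 208, 208, 208, 208, 208, 208, 208, 209, 195, 117, 110, 99, 72, 72, 70, 63, 58, 58, 58, 59, 58, 59, 61, 145, 171, 169, 170, 199, 139, 64, 68, 69, 70, 67, 64]
a2 [165, 149, 172, 199, 207, 208, 209, 209, 209, 209, 209, 211, 153, 66, 70, 67, 59, 57, 57, 57, 57, 59, 57, 62, 138, 167, 168, 168, 138, 70, 69, 70, 72, 70, 65, 61, 57, 58, 58, 57]
a3 [154, 149, 173, 199, 207, 207, 207, 207, 205, 116, 67, 67, 62, 54, 57, 57, 56, 56, 56, 57, 65, 141, 165, 161, 104, 65, 69, 71, 70, 66, 63, 58, 58, 58, 57, 58, 58, 56, 107, 167]
a4 [152, 143, 168, 194, 202, 202, 202, 202, 199, 114, 62, 64, 59, 53, 53, 52, 53, 54, 53, 54, 58, 65, 65, 66, 66, 63, 59, 56, 54, 55, 57, 55, 54, 55, 73, 152, 161, 161, 161, 161]
```

The face has now stopped against the handle and the plunger is in by about 6 mm. One more stroke is needed but slightly shorter, about 4 mm. I'll close the fingers by position, centred for that opening, and tighten as measured.

Emit:
drive_tool:
  commands:
    - {"tx":0,"ty":0,"tz":0,"wx":0,"wy":0,"wz":0}
    - {"tx":0,"ty":0,"tz":0,"wx":0,"wy":0,"wz":0}
    - {"tx":0,"ty":0.006,"tz":0,"wx":0,"wy":0,"wz":0}
    - {"tx":0,"ty":0.006,"tz":0,"wx":0,"wy":0,"wz":0}
    - {"tx":0,"ty":0.006,"tz":0,"wx":0,"wy":0,"wz":0}
  grip: -0.6

```text
t: 17.7
ee_pos: [0.4871, -0.1361, 0.1225]
tcp_rot: [180.0, 0.0, 7.6]
force: [0.2, -1.0, -0.1]
width: 0.804
grasp_force: 0.0
```

Emit:
drive_tool:
  commands:
    - {"tx":0,"ty":0,"tz":0,"wx":0,"wy":0,"wz":0}
    - {"tx":0,"ty":0,"tz":0,"wx":0,"wy":0,"wz":0}
    - {"tx":0,"ty":0,"tz":0,"wx":0,"wy":0,"wz":0}
    - {"tx":0,"ty":0,"tz":0,"wx":0,"wy":0,"wz":0}
    - {"tx":0,"ty":0,"tz":0,"wx":0,"wy":0,"wz":0}
    - {"tx":0,"ty":0,"tz":0,"wx":0,"wy":0,"wz":0}
    - {"tx":0,"ty":0,"tz":0,"wx":0,"wy":0,"wz":0}
    - {"tx":0,"ty":0,"tz":0,"wx":0,"wy":0,"wz":0}
  grip: 0.12

```text
t: 18.5
ee_pos: [0.487, -0.1361, 0.1225]
tcp_rot: [-180.0, 0.0, 7.6]
force: [-0.4, 2.3, 1.8]
width: 0.444
grasp_force: 1.5
```

```bash
python3 look.py a5
```

```text
18.5 [ 0.487  -0.1361  0.1225] 0.444 1.4854541793465614 [-0.4  2.3  1.8]
wrist red box [153 240   8  21 103] jigx -18.6 -13.7 exp [183. 249.]
wrist red box [179 241   7  19  65] jigx -36.9 -32.7 exp [183. 249.]
side red box [313 259   2   4   5] jigx -43.7 -28.4 exp [315. 261.]
```

Emit:
drive_tool:
  commands:
    - {"tx":0,"ty":0,"tz":0,"wx":0,"wy":0,"wz":0}
    - {"tx":0,"ty":0,"tz":0,"wx":0,"wy":0,"wz":0}
    - {"tx":0,"ty":0,"tz":0,"wx":0,"wy":0,"wz":0}
    - {"tx":0,"ty":0,"tz":0,"wx":0,"wy":0,"wz":0}
    - {"tx":0,"ty":0,"tz":0,"wx":0,"wy":0,"wz":0}
  grip: 0.18

```text
t: 19.15
ee_pos: [0.4871, -0.1367, 0.1227]
tcp_rot: [180.0, -0.0, 7.6]
force: [-2.8, -4.4, 3.9]
width: 0.414
grasp_force: 4.3
```

```bash
python3 look.py a6
```

```text
19.15 [ 0.4871 -0.1367  0.1227] 0.414 4.293589778244495 [-2.8 -4.4  3.9]
wrist red box [152 240   7  20  98] jigx -18.5 -13.7 exp [182. 249.]
wrist red box [178 241   5  19  58] jigx -36.1 -32.6 exp [182. 249.]
side red box [313 259   2   4   5] jigx -43.7 -28.4 exp [315. 261.]
```

The plunger is in by roughly 9.5 mm, the trigger is held between both fingers, and the force is low and steady. Handing in.

```bash
python3 -c "
from station import ticket
print(ticket.finish_job())"
```

```text
the job is handed in; nothing more can be done
None
```

The job is handed in: the handle hangs on the post flat on its rest, plain end towards the board, and I pumped the clamp until its face stopped against the handle and the red plunger was in about 9.5 mm (estimated from the wrist camera). The fingers still hold the trigger, roughly 80% squeezed because I kept the last stroke short so the plunger would not go past halfway; the jaw and the bystanders were not touched.

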